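# Set out the socket station for the shorted-lamp check

### The arm

A 7-joint arm with a two-finger parallel gripper is mounted at the origin on the work surface. World frame = base frame: x ahead of the robot, y to its left, z up, the work surface at z = 0. Lengths are in m, angles in degrees, forces in N, time in s.
With the tool pointing down it reaches from about 0.4 to 0.925 m from the base axis. Payload 4.1 kg.
Tool frame: the origin (TCP) lies midway between the tips of the shut fingers; the grasp point (between the pads) lies 19 mm behind it (pinch_z is the distance from the TCP to the grasp point, in m); z points along the fingers, y is the direction in which the jaws open and shut (so a half turn about z gives the same grasp; the last joint's range is limited). The gripper opens to 85 mm and grips with 20 to 120 N. Pads are 22 mm wide; open, the fingers measure 114 mm over their backs; the gripper's body (76 mm by 85 mm) begins 54 mm behind the grasp point. The pads swing forward as they close: fully open they stand 13 mm farther back than shut.
Start: joints at [63.827, 22.827, 2.584, 88.041, -1.071, 69.15, -2.905], TCP at [0.228, -0.609, 0.231] pointing down, gripper open.
Joint ranges: [-161.44, 161.44], [-28.35, 127.94], [-78.24, 83.42], [0, 140.83], [-78.03, 258.03], [13.02, 114.36], [-168.23, 168.23]. Speed limits (degrees/s): [147.25, 147.25, 180, 180, 180, 180, 180].

### API

Orientations are given as [roll, pitch, yaw] about the fixed x, y, z axes, in that order (R = Rz(yaw) Ry(pitch) Rx(roll)).
In Python, from plant import read_state, snapshot, finish_job, cut_out, pinch_z gives the robot as it stands.
- The arm moves only by the tool drive_tool, never from a script. Its argument "motion" is a list of rows, each an object with "travel": the shift along the tool's x, y, z scaled (see below), a list of three; "dr": the turn, a rotation vector about the tool's x, y, z scaled (see below), a list of three; "grip": the opening, from 0 (shut) to 1 (fully open). A call has 1 to 12 rows; each row is the pose to reach, as a shift and turn from the pose commanded when the call began, along the tool's axes at that moment; what a row does not reach only later rows make up. The controller multiplies each number of a shift by 400 mm and each number of a turn by 30 degrees. A row lasts 1/10 s, in which the tool goes at most 50 mm and 8.59 degrees, less where a joint would pass 70% of its speed; a pose out of reach is approached as far as the arm can. A call with a number of a shift or a turn outside -1 to 1 is refused whole. A call with a gripper value outside its range is refused whole. The fingers move at their own pace and stop on an object; the grip force is fixed at half the most. Time passes only in rows, so rows that repeat a pose let the fingers close. It gives the time, the measured TCP pose, the force and the opening at its end, in the units of the state.
- read_state(): the state, without advancing time (a new reading comes with each control period).
- snapshot(name): name is "scene" or "top" or "wrist"; returns a dict with "image" (400x640x3 uint8, blue, green, red), "K" (3x3 intrinsics, pixels), "position" and "rotation" of the camera in the world. Camera axes: x right, y up, looking along -z (the intrinsics and any distortion apply to the point x, -y, -z); pixel columns grow to the right and rows downward; lengths in m; the calibration is good to about 2 mm. The wrist camera is an equidistant fisheye: a pixel r from the principal point sees the ray r / f radians off the axis. A picture is of the moment at which its call begins. There is no depth.
- finish_job(): hands the job in, once; it reports no verdict.
Trained networks look in the newest picture that a camera, given by its name, has taken for a name from the list of things; names that differ only in an ending like _2 or _b are one class to them, and where a whole thing is asked for, a point or a joint stands for the part that bears it (a point fixed in the world has none). Each returns a list of dicts, best first, with "conf" (0 to 1); they miss things now and then, are a little off and sometimes report something else, mostly with a low value. They report only what shows in the picture. A call takes as long as a camera call. They do not tell look-alikes from the thing itself.
- cut_out(camera, label): "mask" (400x640 bool, what is visible of it) and "pixel" ([column, row] in pixels, amid what is visible of it).
The state is a dict: "time": time; "q": joint angles; "dq": joint speeds; "effort": joint torques, N m; "eef_pos": TCP position; "orientation": TCP orientation; "wrist_force": force on the tool from outside, world axes, zero at the start; "ft_torque": the same for the moment, N m; "finger_gap": finger opening in m.
Only numpy, scipy, OpenCV 4.12 (cv2) and the standard library are available. Lean on these libraries where they do the work, as an engineer would, in place of code of your own. Each camera call takes 0.05 s, during which the arm holds its last target.

### The job

Set up the station on the steel plate for the shorted-lamp check: stand the grey plug in the black socket, spigot down and fully home, then the orange boot on top of the plug, over its stem. Lay the long brass bar across both posts of the terminal block, in line with them and centred, and stand the squat lamp upright on the middle of the plate, on the dark disc midway between the socket and the terminal block. Leave the short brass bar and the tall lamp where they are.

Things in the scene. Friction and masses are not known exactly. Their poses are not given: they have to be found in the camera images.
- plate: Flat steel plate, 130 x 330 x 4 mm, fixed on the bench; carries the socket and the terminal block near its two ends (either may be at either end). Origin: centre of its underside, on the bench (z = 0); x along its short side, roughly away from the robot, y along its long side, z up. A flat dark disc 52 mm across marks its middle, directly above the origin; the lamp's place is there, on the plate's top face, 4 mm above the origin.
- socket: Black round bayonet socket fixed on the plate, 115 mm from the plate's centre along the plate's y axis. 60 mm outside diameter, 30 mm high; a round bore open at the top, 32 mm diameter and 20 mm deep. Origin: centre of its underside, on the plate's top; z up.
- terminal: Terminal block fixed on the plate, 115 mm from the plate's centre along the plate's y axis on the side opposite the socket. Black base 116 x 36 x 12 mm with two square brass posts, 22 x 22 mm, 80 mm apart centre to centre along the block's x axis (58 mm clear between them), their flat tops 30 mm above the origin. Origin: centre of the base's underside, on the plate's top, midway between the posts; x along the row of posts, z up.
- plug: Loose grey bayonet plug, standing upright, about 70 g. From the bottom: a spigot 24 mm in diameter and 14 mm long (its end tapers to 18 mm, two small cross pins), a round body 42 mm in diameter from 14 to 40 mm, a steel stem 12 mm in diameter from 40 to 62 mm. Origin: centre of the spigot's lower end, z up. Seated, the body's lower shoulder rests on the socket's rim, so that its origin is 16 mm above the socket's origin.
- boot: Loose orange probe boot, a stiff cap standing upright, open side down, about 30 g. 34 mm high, 30 mm in diameter with a rim 38 mm in diameter on its lowest 4.5 mm; the cavity is at least 20 mm in diameter and 30 mm deep. Origin: centre of its lower (open) rim, z up. In place it covers the plug's stem and rests on the plug's body, its origin 40 mm above the plug's origin.
- bar: The long brass shorting bar, loose, lying flat, 110 x 16 x 8 mm, about 120 g. Origin: centre of its underside; x along its length, z up.
- lamp: The squat chrome test lamp, loose, standing upright, about 120 g: a cylinder 42 mm in diameter and 28 mm high with a low clear dome, 42 mm in all. Origin: centre of its underside, z up.
- short_bar: A short brass bar, loose, 55 x 16 x 8 mm, lying flat: not wanted, leave it. Origin: centre of its underside; x along its length.
- tall_lamp: A taller, slimmer chrome lamp, loose, 36 mm in diameter, 78 mm high, standing upright: not wanted, leave it. Origin: centre of its underside.
Mind the look-alikes: they are no part of the job. What is shaped like the socket but blue or green is not meant.

How it is judged (in metres and radians):
At the end, for the whole second after the job is handed in: Plug upright in socket, seated within 3 mm; boot seated on plug within 3 mm, upright, both 8 mm on axis; long bar level on both posts, 12 mm along, 10 mm across, 0.2 rad; squat lamp upright on plate within 15 mm of its centre; all at rest; short bar and tall lamp not moved over 25 mm (horizontal distance between plug and socket below 0.008 m and z of plug in the frame of socket between 0.013 and 0.019 m and angle between each of plug, boot's own z axis and vertical below 0.12 rad and horizontal distance between boot and plug below 0.008 m and z of boot in the frame of plug between 0.037 and 0.043 m and x of bar in the frame of terminal between -0.012 and 0.012 m and y of bar in the frame of terminal between -0.01 and 0.01 m and height (world z) of bar between 0.031 and 0.045 m and angle between the x axis of bar and the x axis of terminal, either way round below 0.2 rad and (angle between bar's own z axis and vertical below 0.08 rad or angle between bar's own z axis and vertical above 3.06 rad) and horizontal distance between lamp and plate below 0.015 m and z of lamp in the frame of plate between 0.001 and 0.007 m and angle between lamp's own z axis and vertical below 0.1 rad and linear speed of each of plug, boot, bar, lamp below 0.02 m/s); the robot touches nothing.
It fails at once if the short brass bar is moved by more than 25 mm (distance of short_bar from where it was at the start of the episode above 0.025 m).
It fails at once if the tall lamp is moved by more than 25 mm or tipped over (distance of tall_lamp from where it was at the start of the episode above 0.025 m or angle between tall_lamp's own z axis and vertical above 0.3 rad).
It also fails if it takes over 99 s, if anything falls off the work surface, if the arm or the gripper's body presses on something with over 40 N, if the wrist force passes 120 N, or if a joint passes its speed limit or range.

## Working session

There is one attempt and no reset: what is moved stays moved. The work goes in short steps, Python scripts to look and compute and a tool call to move; the robot and the scene stay as the last step left them, time stands still between calls to the robot, and variables do not carry over. Pictures are saved under pics/ and viewed, and the job is handed in when it is done.

Besides the shell and the picture viewer there is one more tool, called in YAML: its name, and indented under it one key for each argument. drive_tool: Moves the arm, as the interface text tells. Its arguments: {"type":"object","properties":{"motion":{"type":"array","items":{"type":"object","properties":{"travel":{"type":"array","items":{"type":"number","minimum":-1,"maximum":1}},"dr":{"type":"array","items":{"type":"number","minimum":-1,"maximum":1}},"grip":{"type":"number"}}}}},"required":["motion"]}

```bash
ls; mkdir -p pics; python3 - <<'E'
from plant import *
import cv2
print(read_state(), pinch_z)
for n in("scene","top","wrist"):
    s=snapshot(n); cv2.imwrite(f"pics/{n}0.png",s["image"]); print(n,s["K"],s["position"],s["rotation"],[k for k in s])
E
```

```text
pics
{'time': 0.0, 'q': array([63.82623982, 22.8705937 ,  2.57915873, 88.11598095, -1.07267061,
       69.14974055, -2.90647995]), 'dq': array([-0.01696181, -0.02101091,  0.03367983,  0.06336142,  0.08353912,
       -0.1294217 , -0.01992587]), 'effort': array([ 3.80271504e-04, -4.75134051e+01,  1.36458579e+00, -2.54226583e+01,
        1.16392836e-02,  9.43029765e-03, -5.31650798e-06]), 'eef_pos': array([ 0.22745951, -0.60820941,  0.230264  ]), 'orientation': array([-1.79887996e+02,  6.12397926e-03,  2.05068521e+01]), 'wrist_force': array([ 0.37846647, -0.44159243,  0.8116978 ]), 'ft_torque': array([-0.00983641,  0.0113145 , -0.0248321 ]), 'finger_gap': 0.08505805516910249} 0.0187
scene [[473.38187801   0.         330.08843612]
 [  0.         473.38187801 198.13513346]
 [  0.           0.           1.        ]] [ 1.21212542 -0.08733194  0.93263042] [37.5588805   0.13777722 84.08166968] ['image', 'K', 'position', 'rotation']
top [[365.50368967   0.         318.97830879]
 [  0.         365.50368967 200.94172901]
 [  0.           0.           1.        ]] [ 0.41327871 -0.01223956  0.777163  ] [  9.38555964   1.06089939 -90.66066887] ['image', 'K', 'position', 'rotation']
wrist [[309.70691629   0.         318.41178183]
 [  0.         309.70691629 201.8026014 ]
 [  0.           0.           1.        ]] [ 0.30287273 -0.58067508  0.37213955] [-18.28430994   0.15920999 -69.5621686 ] ['image', 'K', 'position', 'rotation']
```

View pics/scene0.png

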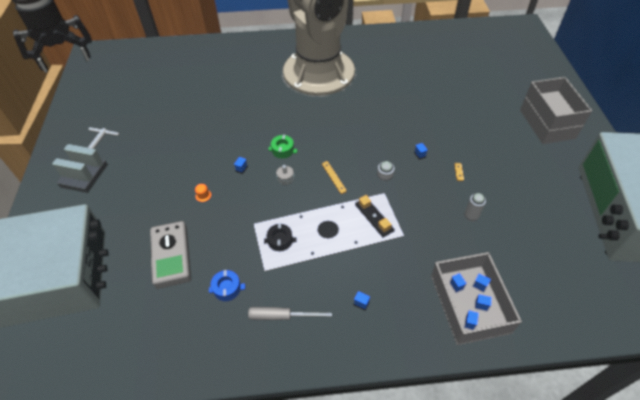

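View pics/top0.png

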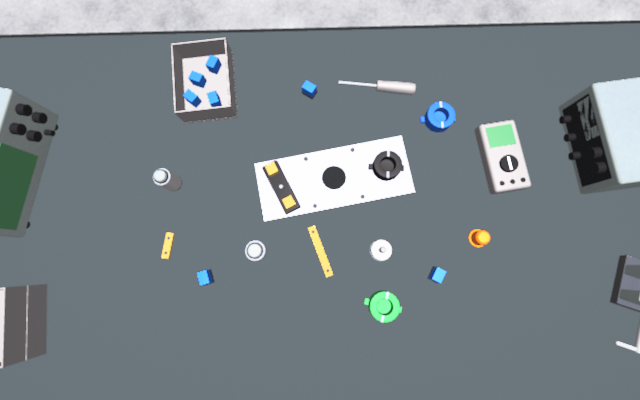

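View pics/wrist0.png

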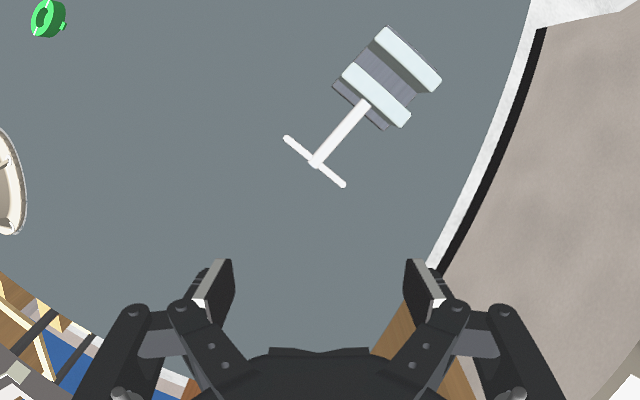

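```bash
cat > h.py <<'E'
from plant import *
import numpy as np, cv2
from scipy.spatial.transform import Rotation as Rn
from scipy.optimize import least_squares
F=np.diag([1,-1,-1.])
def rot(r): return Rn.from_euler('xyz',np.ravel(r),degrees=True).as_matrix() if np.size(r)==3 else np.array(r)
class Cam:
    def __init__(s,name):
        s.name=name; d=snapshot(name); s.img=d["image"]; s.K=np.array(d["K"]); s.p=np.array(d["position"]); s.R=rot(d["rotation"])
    def proj(s,P):
        c=(np.atleast_2d(P)-s.p)@s.R@F
        if s.name=="wrist":
            r=np.hypot(c[:,0],c[:,1]); th=np.arctan2(r,c[:,2]); k=th/np.maximum(r,1e-9)
            u=c[:,:2]*k[:,None]
        else: u=c[:,:2]/c[:,2:]
        return u*s.K[0,0]+s.K[:2,2]
    def ray(s,uv,z):
        u=(np.atleast_2d(uv)-s.K[:2,2])/s.K[0,0]
        if s.name=="wrist":
            th=np.hypot(u[:,0],u[:,1]); d=np.c_[u*(np.sin(th)/np.maximum(th,1e-9))[:,None],np.cos(th)]
        else: d=np.c_[u,np.ones(len(u))]
        w=d@F@s.R.T
        return s.p+w*((z-s.p[2])/w[:,2])[:,None]
a=np.linspace(0,2*np.pi,40,endpoint=False)
def cyl(*rz): return np.concatenate([np.c_[r*np.cos(a),r*np.sin(a),0*a+z] for r,z in rz])
def box(x,y,z): return np.array([[i*x/2,j*y/2,k] for i in(-1,1) for j in(-1,1) for k in(0,z)])
M={"plug":[cyl((.009,0),(.012,.003),(.012,.014)),cyl((.021,.014),(.021,.04)),cyl((.006,.04),(.006,.062))],
"boot":[cyl((.019,0),(.019,.0045)),cyl((.015,.0),(.015,.034))],"lamp":[cyl((.021,0),(.021,.028),(.014,.038),(.003,.042))],
"tall_lamp":[cyl((.018,0),(.018,.078))],"bar":[box(.11,.016,.008)],"short_bar":[box(.055,.016,.008)],
"socket":[cyl((.03,0),(.03,.03))],"terminal":[box(.116,.036,.012)]+[box(.022,.022,.03)+[s*.04,0,0] for s in(-1,1)],"plate":[box(.13,.33,.004)]}
def render(cam,parts,x,y,z,yaw):
    c,s=np.cos(yaw),np.sin(yaw); Rz=np.array([[c,-s,0],[s,c,0],[0,0,1]])
    m=np.zeros((400*4,640*4),np.uint8)
    for P in parts:
        uv=cam.proj(P@Rz.T+[x,y,z]); h=cv2.convexHull(((uv+.5)*4).astype(np.float32).round().astype(np.int32)); cv2.fillConvexPoly(m,h,255)
    return cv2.resize(m,(640,400),interpolation=cv2.INTER_AREA)/255.
def fit(cams,masks,name,x0,z,yaw0=None):
    """max-overlap fit via Nelder-Mead"""
    from scipy.optimize import minimize
    def f(v):
        t=0
        for c,m in zip(cams,masks):
            r=render(c,M[name],v[0],v[1],z,v[2]*10 if len(v)>2 else 0); t+=np.abs(r-m).sum()/m.sum()
        return t
    v0=list(x0)+([] if yaw0 is None else [yaw0/10])
    sx=np.array([np.array(v0)]+[np.array(v0)+np.eye(len(v0))[i]*(.01) for i in range(len(v0))])
    r=minimize(f,v0,method='Nelder-Mead',options=dict(initial_simplex=sx,xatol=1e-4,fatol=1e-3,maxiter=150))
    v=r.x.copy()
    if len(v)>2:v[2]=np.degrees(v[2]*10)
    return v,r.fun/len(cams)
E
python3 - <<'E'
from h import *
t=Cam("top"); s=Cam("scene")
for n in M:
    for c in(t,s):
        for d in cut_out(c.name,n):
            m=d["mask"];px=np.array(d["pixel"]); print(n,c.name,round(d["conf"],2),px.round(1),m.sum(),c.ray(px,.015)[0][:2].round(3))
E
```

```text
plug top 0.62 [381.8 248.8] 374 [ 0.437 -0.128]
plug scene 0.82 [284.6 174.6] 231 [ 0.423 -0.124]
boot top 0.86 [480.  236.7] 282 [ 0.46  -0.331]
boot top 0.62 [314.6 251.4] 363 [0.434 0.011]
boot scene 0.76 [202.7 192.4] 210 [ 0.459 -0.328]
boot scene 0.37 [376.1 216.8] 681 [0.577 0.086]
lamp top 0.74 [280.2 184.7] 894 [0.576 0.083]
lamp scene 0.5 [387.4 170.7] 269 [0.437 0.138]
tall_lamp top 0.79 [169.3 177.8] 492 [0.595 0.322]
tall_lamp scene 0.64 [472.6 206.2] 411 [0.571 0.322]
bar top 0.84 [315.5 250.6] 401 [0.435 0.009]
bar scene 0.63 [335.5 178.4] 227 [0.449 0.003]
short_bar top 0.7 [382.1 247.6] 334 [ 0.44  -0.129]
short_bar top 0.61 [165.7 244.8] 233 [0.451 0.322]
socket top 0.95 [437.6 116.7] 777 [ 0.722 -0.261]
socket top 0.91 [383.7 306.4] 867 [ 0.323 -0.127]
socket top 0.78 [385.5 162.9] 745 [ 0.62  -0.143]
socket scene 0.92 [280.1 235.2] 590 [ 0.605 -0.143]
socket scene 0.87 [226.9 285.9] 728 [ 0.723 -0.261]
terminal top 0.92 [279.6 188.1] 925 [0.568 0.084]
terminal scene 0.91 [376.1 217.2] 735 [0.578 0.086]
plate top 0.79 [329.7 179.5] 7406 [ 0.585 -0.023]
plate scene 0.97 [325.8 229.2] 5114 [ 0.6   -0.036]
plate scene 0.36 [285.2 176.8] 274 [ 0.43  -0.123]
```

```bash
python3 - <<'E'
from h import *
t=Cam("top"); s=Cam("scene")
def pick(c,n,xy,z=.015):
    b=None
    for lab in [n]:
        for d in cut_out(c.name,lab):
            e=np.hypot(*(c.ray(d["pixel"],z)[0][:2]-xy))
            if e<.04 and b is None: b=d["mask"]
    return b
T={"plug":((.43,-.126),0,None),"boot":((.46,-.33),0,None),"lamp":((.437,.138),0,None),"bar":((.44,.006),0,.3),"tall_lamp":((.58,.322),0,None),
"socket":((.61,-.142),.004,None),"terminal":((.573,.085),.004,.35),"plate":((.59,-.03),0,.2)}
for n,(xy,z,yaw) in T.items():
  ms=[(c,pick(c,n,np.array(xy))) for c in(t,s)]
  ms=[(c,m.astype(float)) for c,m in ms if m is not None]
  for sub in ([ms] if len(ms)<2 else [ms,ms[:1],ms[1:]]):
    if not sub: continue
    best=None
    for y in ([None] if yaw is None else [yaw,-yaw]):
        r=fit([c for c,_ in sub],[m for _,m in sub],n,xy,z,y)
        if best is None or r[1]<best[1]: best=r
    print(n,[c.name for c,_ in sub],best[0].round(4),round(best[1],3))
E
```

```text
plug ['top', 'scene'] [ 0.4372 -0.1223] 0.113
plug ['top'] [ 0.4381 -0.1213] 0.148
plug ['scene'] [ 0.4367 -0.123 ] 0.073
boot ['top', 'scene'] [ 0.4589 -0.3285] 0.18
boot ['top'] [ 0.4589 -0.3288] 0.085
boot ['scene'] [ 0.4576 -0.3297] 0.274
lamp ['top', 'scene'] [0.4393 0.133 ] 0.114
lamp ['top'] [0.4396 0.133 ] 0.051
lamp ['scene'] [0.4374 0.1324] 0.155
bar ['top', 'scene'] [4.37300e-01 1.00000e-03 1.98815e+01] 0.148
bar ['top'] [4.37200e-01 1.20000e-03 1.98375e+01] 0.084
bar ['scene'] [4.35700e-01 9.00000e-04 2.09325e+01] 0.211
tall_lamp ['top', 'scene'] [0.5871 0.3175] 0.329
tall_lamp ['top'] [0.5844 0.3122] 0.201
tall_lamp ['scene'] [0.5874 0.3177] 0.44
socket ['scene'] [ 0.6134 -0.1431] 0.098
terminal ['scene'] [ 0.5722  0.0827 26.5433] 0.089
plate ['top', 'scene'] [ 0.5936 -0.0298 10.1497] 0.247
plate ['top'] [ 0.5941 -0.03   10.2135] 0.229
plate ['scene'] [ 0.593  -0.0297  9.9338] 0.261
```

```bash
cat >> h.py <<'E'
def mv(x,y,z,yaw,p=None,o=None):
    st=read_state(); p=st["eef_pos"] if p is None else p; R=rot(st["orientation"] if o is None else o)
    d=R.T@(np.array([x,y,z])-p)
    T=Rn.from_euler('xyz',[180,0,yaw],degrees=True).as_matrix()
    w=np.degrees(Rn.from_matrix(R.T@T).as_rotvec())
    print("travel",(d/.4).round(4).tolist(),"dr",(w/30).round(4).tolist(),"rows",np.ceil(np.linalg.norm(d)/.05),np.ceil(np.linalg.norm(w)/8.59))
E
python3 -c "
from h import *
mv(.437,-.1225,.2,20)"
```

```text
travel [0.9161, -0.9556, 0.0782] dr [0.0002, 0.0, 0.0168] rows 11.0 1.0
```

drive_tool:
  motion:
    - {"travel": [0.916, -0.956, 0.07], "dr": [0, 0, 0.017], "grip": 1}
    - {"travel": [0.916, -0.956, 0.07], "dr": [0, 0, 0.017], "grip": 1}
    - {"travel": [0.916, -0.956, 0.07], "dr": [0, 0, 0.017], "grip": 1}
    - {"travel": [0.916, -0.956, 0.07], "dr": [0, 0, 0.017], "grip": 1}
    - {"travel": [0.916, -0.956, 0.07], "dr": [0, 0, 0.017], "grip": 1}
    - {"travel": [0.916, -0.956, 0.07], "dr": [0, 0, 0.017], "grip": 1}
    - {"travel": [0.916, -0.956, 0.07], "dr": [0, 0, 0.017], "grip": 1}
    - {"travel": [0.916, -0.956, 0.07], "dr": [0, 0, 0.017], "grip": 1}
    - {"travel": [0.916, -0.956, 0.07], "dr": [0, 0, 0.017], "grip": 1}
    - {"travel": [0.916, -0.956, 0.07], "dr": [0, 0, 0.017], "grip": 1}
    - {"travel": [0.916, -0.956, 0.07], "dr": [0, 0, 0.017], "grip": 1}
    - {"travel": [0.916, -0.956, 0.07], "dr": [0, 0, 0.017], "grip": 1}

```text
time: 3.25
eef_pos: [0.4387, -0.1173, 0.2036]
orientation: [-180.0, -0.1, 20.5]
wrist_force: [0.2, 0.1, -1.5]
finger_gap: 0.0852
```

```bash
cat >> h.py <<'E'
def look(names,fn,cam="wrist"):
    """names: {label:(x,y,z,yaw|None)} fit in one picture"""
    w=Cam(cam); im=w.img.copy()
    for n,(x,y,z,yaw) in names.items():
        ds=[d for d in cut_out(cam,n)]
        ds=[d for d in ds if np.hypot(*(w.ray(d["pixel"],z+.015)[0][:2]-[x,y]))<.05]
        if not ds: print(n,"none"); continue
        m=ds[0]["mask"].astype(float)
        v,e=fit([w],[m],n,(x,y),z,None if yaw is None else np.radians(yaw))
        print(n,ds[0]["conf"],v.round(4),round(e,3))
        r=render(w,M[n],v[0],v[1],z,np.radians(v[2]) if len(v)>2 else 0)
        cs,_=cv2.findContours((r>.5).astype(np.uint8),0,2); cv2.drawContours(im,cs,-1,(0,0,255),1)
        cs,_=cv2.findContours(ds[0]["mask"].astype(np.uint8),0,2); cv2.drawContours(im,cs,-1,(0,255,0),1)
    cv2.imwrite("pics/"+fn,im)
E
python3 -c "
from h import *
s=read_state();print(s['time'],s['eef_pos'],s['orientation'],s['q'].round(1))
look({'plug':(.437,-.1225,0,None),'socket':(.6134,-.143,.004,None),'bar':(.4373,.001,0,20),'terminal':(.573,.083,.004,26)},'w1.png')"
```

```text
3.25 [ 0.43872621 -0.11732353  0.2036146 ] [-1.79953856e+02 -1.12433663e-01  2.05121181e+01] [ 28.1   4.7 -19.4 115.2   1.7  60.4 -61.6]
plug 0.73 [ 0.4361 -0.1223] 0.061
socket 0.94 [ 0.6136 -0.144 ] 0.081
bar 0.6 [4.3570e-01 5.0000e-04 1.9888e+01] 0.088
terminal 0.7 [ 0.5741  0.0825 26.4918] 0.088
```

View pics/w1.png

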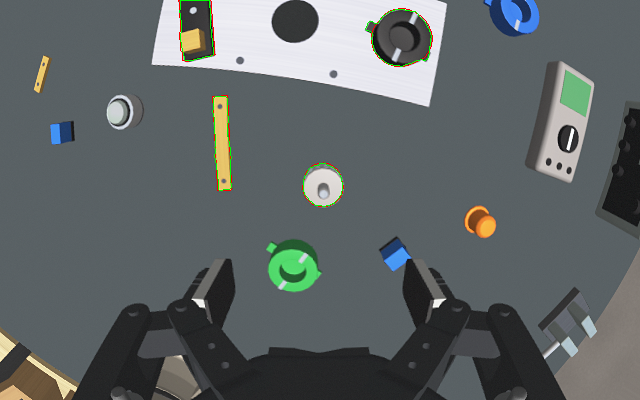

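```bash
python3 -c "
from h import *
w=Cam('wrist'); print(w.ray([[395,255],[292,268],[470,222]],.012).round(3))
mv(.4362,-.1223,.075,20.5); mv(.4362,-.1223,.014,20.5)"
```

```text
[[ 0.375 -0.247  0.012]
 [ 0.316 -0.132  0.012]
 [ 0.448 -0.323  0.012]]
travel [0.001, -0.0041, 0.3207] dr [0.0008, 0.0006, -0.0226] rows 3.0 1.0
travel [0.001, -0.0042, 0.4732] dr [0.0008, 0.0006, -0.0226] rows 4.0 1.0
```

drive_tool:
  motion:
    - {"travel": [0.001, -0.004, 0.1], "grip": 1}
    - {"travel": [0.001, -0.004, 0.2], "grip": 1}
    - {"travel": [0.001, -0.004, 0.3], "grip": 1}
    - {"travel": [0.001, -0.004, 0.4], "grip": 1}
    - {"travel": [0.001, -0.004, 0.47], "grip": 1}
    - {"travel": [0.001, -0.004, 0.47], "grip": 1}
    - {"travel": [0.001, -0.004, 0.47], "grip": 1}
    - {"travel": [0.001, -0.004, 0.47], "grip": 1}

```text
schema error: expected keys travel, dr, grip
```

drive_tool:
  motion:
    - {"travel": [0, 0, 0], "grip": 0}
    - {"travel": [0, 0, 0], "grip": 0}
    - {"travel": [0, 0, 0], "grip": 0}
    - {"travel": [0, 0, 0], "grip": 0}
    - {"travel": [0, 0, 0], "grip": 0}
    - {"travel": [0, 0, 0], "grip": 0}

```text
schema error: expected keys travel, dr, grip
```

drive_tool:
  motion:
    - {"travel": [0.001, -0.004, 0.1], "dr": [0, 0, 0], "grip": 1}
    - {"travel": [0.001, -0.004, 0.2], "dr": [0, 0, 0], "grip": 1}
    - {"travel": [0.001, -0.004, 0.3], "dr": [0, 0, 0], "grip": 1}
    - {"travel": [0.001, -0.004, 0.4], "dr": [0, 0, 0], "grip": 1}
    - {"travel": [0.001, -0.004, 0.47], "dr": [0, 0, 0], "grip": 1}
    - {"travel": [0.001, -0.004, 0.47], "dr": [0, 0, 0], "grip": 1}
    - {"travel": [0.001, -0.004, 0.47], "dr": [0, 0, 0], "grip": 1}
    - {"travel": [0.001, -0.004, 0.47], "dr": [0, 0, 0], "grip": 1}

```text
time: 4.35
eef_pos: [0.4383, -0.1215, 0.0169]
orientation: [179.9, -0.2, 19.9]
wrist_force: [0.6, -0.6, 0.1]
finger_gap: 0.0854
```

drive_tool:
  motion:
    - {"travel": [-0.005, 0, 0.004], "dr": [0, 0, 0], "grip": 0}
    - {"travel": [-0.005, 0, 0.004], "dr": [0, 0, 0], "grip": 0}
    - {"travel": [-0.005, 0, 0.004], "dr": [0, 0, 0], "grip": 0}
    - {"travel": [-0.005, 0, 0.004], "dr": [0, 0, 0], "grip": 0}
    - {"travel": [-0.005, 0, 0.004], "dr": [0, 0, 0], "grip": 0}
    - {"travel": [-0.005, 0, 0.004], "dr": [0, 0, 0], "grip": 0}
    - {"travel": [-0.005, 0, 0.004], "dr": [0, 0, 0], "grip": 0}

```text
time: 5.05
eef_pos: [0.4354, -0.1217, 0.0146]
orientation: [179.9, -0.0, 20.0]
wrist_force: [-0.4, -0.2, 6.9]
finger_gap: 0.0403
```

```bash
python3 -c "
from h import *
s=read_state();print(s['time'],s['eef_pos'],s['orientation'],s['finger_gap'])
cv2.imwrite('pics/w2.png',Cam('wrist').img)"
```

```text
5.05 [ 0.43535007 -0.12165367  0.01463451] [ 1.79941137e+02 -2.68014614e-02  1.99904465e+01] 0.04034766327736967
```

View pics/w2.png

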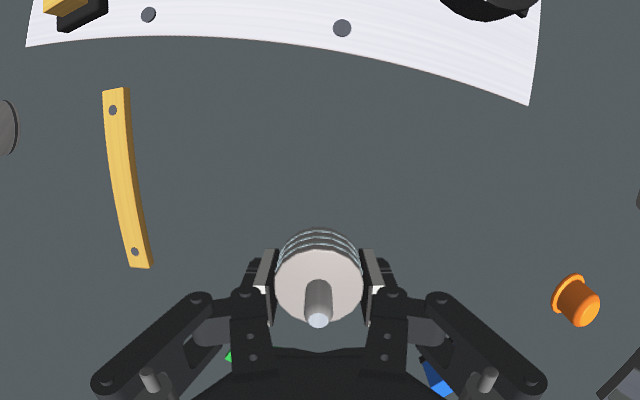

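```bash
python3 -c "
from h import *
mv(.4354,-.1217,.11,20);mv(.613,-.1436,.11,20);mv(.613,-.1436,.05,20)"
```

```text
travel [0.0001, 0.0004, -0.2384] dr [0.002, -0.001, -0.0002] rows 2.0 1.0
travel [0.3986, 0.2037, -0.2379] dr [0.002, -0.001, -0.0002] rows 5.0 1.0
travel [0.3986, 0.2035, -0.0879] dr [0.002, -0.001, -0.0002] rows 4.0 1.0
```

drive_tool:
  motion:
    - {"travel": [0, 0, -0.12], "dr": [0, 0, 0], "grip": 0}
    - {"travel": [0, 0, -0.238], "dr": [0, 0, 0], "grip": 0}
    - {"travel": [0.1, 0.05, -0.238], "dr": [0, 0, 0], "grip": 0}
    - {"travel": [0.2, 0.102, -0.238], "dr": [0, 0, 0], "grip": 0}
    - {"travel": [0.3, 0.153, -0.238], "dr": [0, 0, 0], "grip": 0}
    - {"travel": [0.399, 0.204, -0.238], "dr": [0, 0, 0], "grip": 0}
    - {"travel": [0.399, 0.204, -0.2], "dr": [0, 0, 0], "grip": 0}
    - {"travel": [0.399, 0.204, -0.17], "dr": [0, 0, 0], "grip": 0}
    - {"travel": [0.399, 0.204, -0.17], "dr": [0, 0, 0], "grip": 0}
    - {"travel": [0.399, 0.204, -0.17], "dr": [0, 0, 0], "grip": 0}
    - {"travel": [0.399, 0.204, -0.17], "dr": [0, 0, 0], "grip": 0}

```text
time: 6.2
eef_pos: [0.6123, -0.1436, 0.0823]
orientation: [180.0, -0.0, 20.0]
wrist_force: [-0.8, 0.0, -0.6]
finger_gap: 0.0403
```

```bash
python3 -c "
from h import *
s=read_state();print(s['time'],s['eef_pos'],s['orientation'],s['finger_gap'],s['wrist_force'])
cv2.imwrite('pics/w3.png',Cam('wrist').img);cv2.imwrite('pics/t3.png',cv2.resize(Cam('top').img[80:280,280:480],None,fx=3,fy=3))
mv(.613,-.1436,.0345,20)"
```

```text
6.2 [ 0.61229378 -0.14360702  0.0823445 ] [ 1.79965320e+02 -1.56680246e-02  1.99880475e+01] 0.04032274164378849 [-0.81403352  0.02909793 -0.57912732]
travel [0.0005, -0.0001, 0.1203] dr [0.0018, -0.0017, -0.0005] rows 1.0 1.0
```

View pics/w3.png

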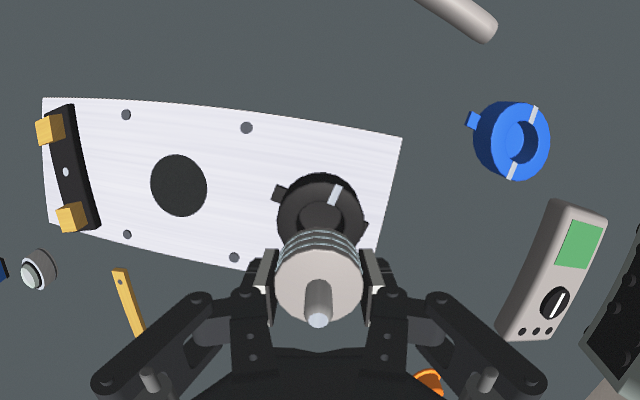

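View pics/t3.png

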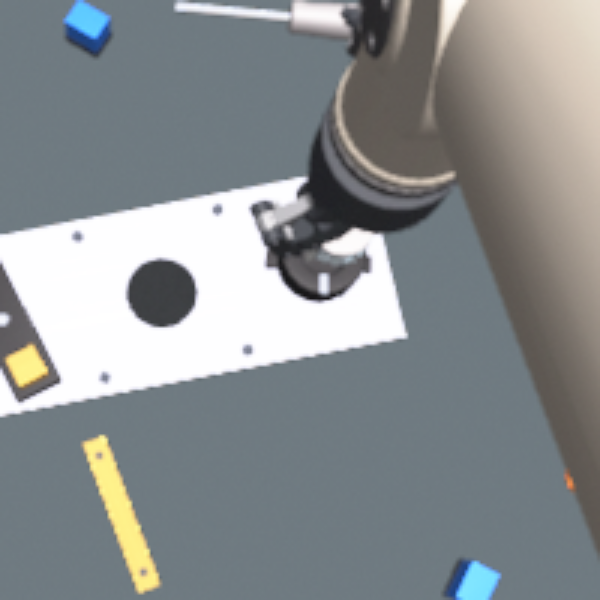

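drive_tool:
  motion:
    - {"travel": [0.001, 0, 0.04], "dr": [0, 0, 0], "grip": 0}
    - {"travel": [0.001, 0, 0.08], "dr": [0, 0, 0], "grip": 0}
    - {"travel": [0.001, 0, 0.11], "dr": [0, 0, 0], "grip": 0}
    - {"travel": [0.001, 0, 0.12], "dr": [0, 0, 0], "grip": 0}
    - {"travel": [0.001, 0, 0.12], "dr": [0, 0, 0], "grip": 0}
    - {"travel": [0.001, 0, 0.12], "dr": [0, 0, 0], "grip": 0}

```text
time: 6.9
eef_pos: [0.612, -0.1436, 0.0343]
orientation: [-180.0, 0.2, 20.0]
wrist_force: [-4.9, 0.6, 12.6]
finger_gap: 0.0404
```

drive_tool:
  motion:
    - {"travel": [0, 0, 0], "dr": [0, 0, 0], "grip": 1}
    - {"travel": [0, 0, 0], "dr": [0, 0, 0], "grip": 1}
    - {"travel": [0, 0, 0], "dr": [0, 0, 0], "grip": 1}
    - {"travel": [0, 0, 0], "dr": [0, 0, 0], "grip": 1}
    - {"travel": [0, 0, -0.1], "dr": [0, 0, 0], "grip": 1}
    - {"travel": [0, 0, -0.2], "dr": [0, 0, 0], "grip": 1}
    - {"travel": [0, 0, -0.3], "dr": [0, 0, 0], "grip": 1}
    - {"travel": [-0.1, 0, -0.4], "dr": [0, 0, 0], "grip": 1}
    - {"travel": [-0.1, 0, -0.4], "dr": [0, 0, 0], "grip": 1}
    - {"travel": [-0.1, 0, -0.4], "dr": [0, 0, 0], "grip": 1}
    - {"travel": [-0.1, 0, -0.4], "dr": [0, 0, 0], "grip": 1}

```text
time: 8.0
eef_pos: [0.5752, -0.1565, 0.1924]
orientation: [-179.9, 0.1, 20.0]
wrist_force: [0.4, -0.1, 0.3]
finger_gap: 0.085
```

```bash
python3 -c "
from h import *
s=read_state();print(s['time'],s['eef_pos'],s['orientation'],s['finger_gap'],s['wrist_force'])
look({'plug':(.613,-.1436,.02,None),'boot':(.459,-.3285,0,None),'bar':(.437,.0005,0,20),'lamp':(.439,.133,0,None)},'w4.png')
mv(.459,-.3285,.2,20)
look({'plug':(.613,-.1436,.02,None)},'t4.png','top')
look({'plug':(.613,-.1436,.02,None)},'s4.png','scene')
mv(.459,-.3285,.2,20)"
```

```text
8.0 [ 0.57522976 -0.15652169  0.19240259] [-1.79930869e+02  6.14804230e-02  2.00112367e+01] 0.08503018459417845 [ 0.36300231 -0.06415741  0.2920341 ]
plug 0.8 [ 0.6126 -0.1434] 0.045
boot 0.5 [ 0.4463 -0.3253] 3.352
bar 0.9 [4.34600e-01 7.00000e-04 2.03943e+01] 0.092
lamp 0.67 [0.4363 0.135 ] 0.166
travel [-0.421, 0.3044, -0.0191] dr [-0.0029, 0.0029, 0.0015] rows 5.0 1.0
plug none
plug 0.84 [ 0.6122 -0.1419] 0.156
travel [-0.4208, 0.3035, -0.0167] dr [-0.0007, 0.0008, 0.0004] rows 5.0 1.0
```

View pics/w4.png

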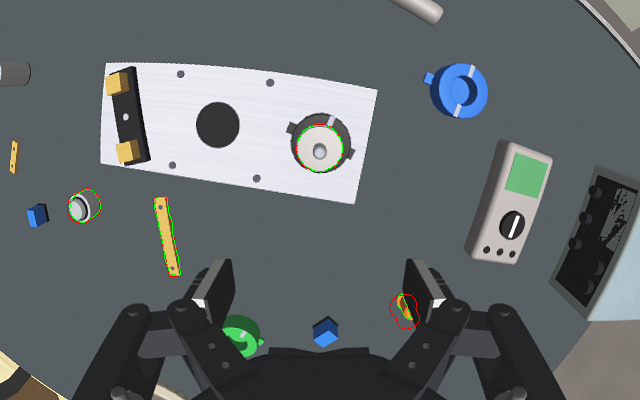

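drive_tool:
  motion:
    - {"travel": [-0.421, 0.304, 0.05], "dr": [0, 0, 0], "grip": 1}
    - {"travel": [-0.421, 0.304, 0.05], "dr": [0, 0, 0], "grip": 1}
    - {"travel": [-0.421, 0.304, 0.05], "dr": [0, 0, 0], "grip": 1}
    - {"travel": [-0.421, 0.304, 0.05], "dr": [0, 0, 0], "grip": 1}
    - {"travel": [-0.421, 0.304, 0.05], "dr": [0, 0, 0], "grip": 1}
    - {"travel": [-0.421, 0.304, 0.05], "dr": [0, 0, 0], "grip": 1}
    - {"travel": [-0.421, 0.304, 0.05], "dr": [0, 0, 0], "grip": 1}
    - {"travel": [-0.421, 0.304, 0.05], "dr": [0, 0, 0], "grip": 1}

```text
time: 9.25
eef_pos: [0.4607, -0.3268, 0.174]
orientation: [-180.0, -0.1, 20.2]
wrist_force: [-0.2, 0.8, -0.6]
finger_gap: 0.0853
```

```bash
python3 -c "
from h import *
look({'boot':(.459,-.3285,0,None)},'w5.png')
s=read_state();print(s['time'],s['eef_pos'],s['orientation'],s['finger_gap'],s['wrist_force'])
w=Cam('wrist')
mv(.459,-.3285,.01,20)"
```

```text
boot 0.91 [ 0.4593 -0.3291] 0.097
9.35 [ 0.46032198 -0.32715237  0.17394237] [ 1.79996910e+02 -5.10367567e-02  2.01887783e+01] 0.08531823931310713 [-0.1227969  -0.13084115  0.59141808]
travel [-0.0036, 0.0016, 0.4097] dr [0.0, -0.0011, 0.0055] rows 4.0 1.0
```

View pics/w5.png

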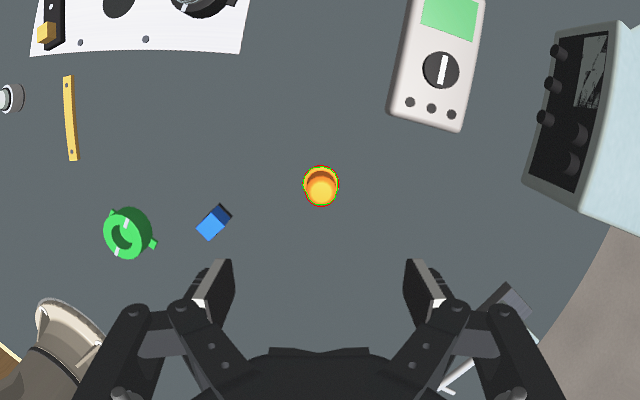

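drive_tool:
  motion:
    - {"travel": [-0.003, 0.002, 0.1], "dr": [0, 0, 0], "grip": 1}
    - {"travel": [-0.003, 0.002, 0.2], "dr": [0, 0, 0], "grip": 1}
    - {"travel": [-0.003, 0.002, 0.3], "dr": [0, 0, 0], "grip": 1}
    - {"travel": [-0.003, 0.002, 0.38], "dr": [0, 0, 0], "grip": 1}
    - {"travel": [-0.003, 0.002, 0.405], "dr": [0, 0, 0], "grip": 1}
    - {"travel": [-0.003, 0.002, 0.405], "dr": [0, 0, 0], "grip": 1}
    - {"travel": [-0.003, 0.002, 0.405], "dr": [0, 0, 0], "grip": 0.7}
    - {"travel": [-0.003, 0.002, 0.405], "dr": [0, 0, 0], "grip": 0.5}

```text
time: 10.2
eef_pos: [0.4597, -0.3309, 0.0137]
orientation: [179.8, -0.1, 20.0]
wrist_force: [0.1, 0.5, 0.0]
finger_gap: 0.0586
```

drive_tool:
  motion:
    - {"travel": [0, 0, 0], "dr": [0, 0, 0], "grip": 0}
    - {"travel": [0, 0, 0], "dr": [0, 0, 0], "grip": 0}
    - {"travel": [0, 0, 0], "dr": [0, 0, 0], "grip": 0}
    - {"travel": [0, 0, 0], "dr": [0, 0, 0], "grip": 0}
    - {"travel": [0, 0, 0], "dr": [0, 0, 0], "grip": 0}
    - {"travel": [0, 0, 0], "dr": [0, 0, 0], "grip": 0}

```text
time: 10.8
eef_pos: [0.4588, -0.3307, 0.0132]
orientation: [179.9, -0.1, 20.0]
wrist_force: [-0.7, 0.8, 5.5]
finger_gap: 0.0263
```

```bash
python3 -c "
from h import *
s=read_state();print(s['time'],s['eef_pos'],s['orientation'],s['finger_gap'],s['wrist_force'])
cv2.imwrite('pics/w6.png',Cam('wrist').img)
mv(.459,-.329,.15,20); mv(.6128,-.1433,.15,20)"
```

```text
10.8 [ 0.45882693 -0.33067991  0.0132469 ] [ 1.79890673e+02 -6.44652326e-02  1.99718666e+01] 0.026300939329577642 [-0.72693277  0.78413941  5.54839427]
travel [0.0022, -0.0031, -0.3419] dr [0.0036, -0.0022, -0.0008] rows 3.0 1.0
travel [0.5222, -0.3081, -0.3419] dr [0.0036, -0.0022, -0.0008] rows 6.0 1.0
```

View pics/w6.png

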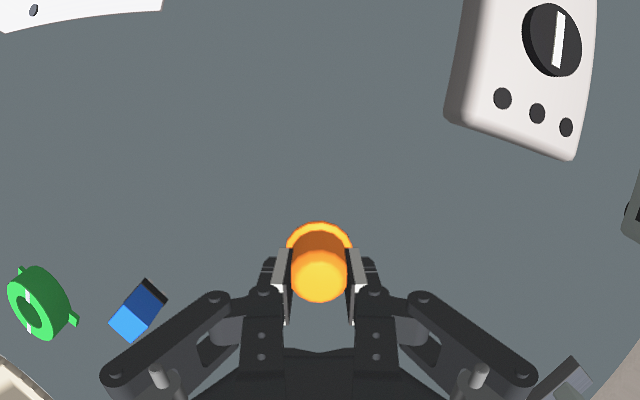

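drive_tool:
  motion:
    - {"travel": [0, 0, -0.12], "dr": [0, 0, 0], "grip": 0}
    - {"travel": [0, 0, -0.24], "dr": [0, 0, 0], "grip": 0}
    - {"travel": [0.05, -0.03, -0.34], "dr": [0, 0, 0], "grip": 0}
    - {"travel": [0.52, -0.307, -0.34], "dr": [0, 0, 0], "grip": 0}
    - {"travel": [0.52, -0.307, -0.34], "dr": [0, 0, 0], "grip": 0}
    - {"travel": [0.52, -0.307, -0.34], "dr": [0, 0, 0], "grip": 0}
    - {"travel": [0.52, -0.307, -0.34], "dr": [0, 0, 0], "grip": 0}
    - {"travel": [0.52, -0.307, -0.34], "dr": [0, 0, 0], "grip": 0}
    - {"travel": [0.52, -0.307, -0.34], "dr": [0, 0, 0], "grip": 0}
    - {"travel": [0.52, -0.307, -0.28], "dr": [0, 0, 0], "grip": 0}
    - {"travel": [0.52, -0.307, -0.24], "dr": [0, 0, 0], "grip": 0}
    - {"travel": [0.52, -0.307, -0.24], "dr": [0, 0, 0], "grip": 0}

```text
time: 12.05
eef_pos: [0.6081, -0.1452, 0.1047]
orientation: [-179.9, 0.4, 19.9]
wrist_force: [0.1, -0.3, -1.3]
finger_gap: 0.0266
```

```bash
python3 -c "
from h import *
cv2.imwrite('pics/w7.png',Cam('wrist').img)
s=read_state();print(s['time'],s['eef_pos'],s['orientation'],s['finger_gap'],s['wrist_force'])
mv(.6118,-.1436,.0732,20)"
```

```text
12.1 [ 0.60945919 -0.14498627  0.10626375] [-179.93656496    0.20885495   19.87444985] 0.026194486015139965 [ 0.63993161 -0.29859815 -0.25756471]
travel [0.007, -0.0012, 0.0826] dr [-0.0021, 0.007, -0.0042] rows 1.0 1.0
```

View pics/w7.png

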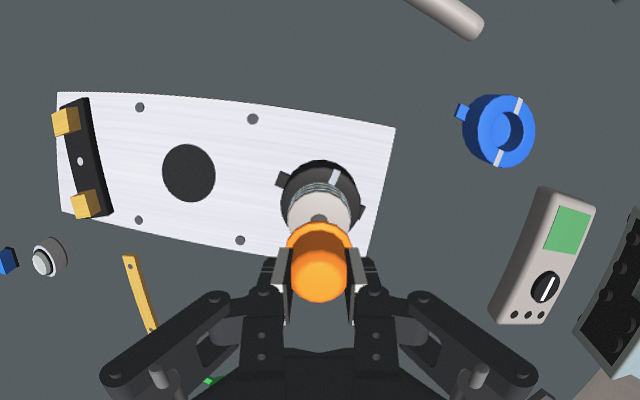

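drive_tool:
  motion:
    - {"travel": [0.004, -0.001, 0], "dr": [0, 0, 0], "grip": 0}
    - {"travel": [0.004, -0.001, 0], "dr": [0, 0, 0], "grip": 0}
    - {"travel": [0.004, -0.001, 0], "dr": [0, 0, 0], "grip": 0}

```text
time: 12.4
eef_pos: [0.6135, -0.1427, 0.1087]
orientation: [179.9, -0.1, 20.0]
wrist_force: [-0.7, -0.0, -0.2]
finger_gap: 0.026
```

```bash
python3 -c "
from h import *
mv(.6118,-.1436,.0732,20)"
```

```text
travel [-0.0049, 0.0005, 0.0887] dr [0.0018, -0.0028, -0.0003] rows 1.0 1.0
```

drive_tool:
  motion:
    - {"travel": [-0.003, 0, 0.03], "dr": [0, 0, 0], "grip": 0}
    - {"travel": [-0.003, 0, 0.06], "dr": [0, 0, 0], "grip": 0}
    - {"travel": [-0.003, 0, 0.08], "dr": [0, 0, 0], "grip": 0}
    - {"travel": [-0.003, 0, 0.09], "dr": [0, 0, 0], "grip": 0}
    - {"travel": [-0.003, 0, 0.09], "dr": [0, 0, 0], "grip": 0}
    - {"travel": [-0.003, 0, 0.09], "dr": [0, 0, 0], "grip": 0}

```text
time: 13.0
eef_pos: [0.6109, -0.143, 0.0733]
orientation: [-180.0, 0.1, 20.0]
wrist_force: [-6.9, 1.0, 14.4]
finger_gap: 0.0263
```

drive_tool:
  motion:
    - {"travel": [0, 0, 0], "dr": [0, 0, 0], "grip": 0.7}
    - {"travel": [0, 0, 0], "dr": [0, 0, 0], "grip": 1}
    - {"travel": [0, 0, 0], "dr": [0, 0, 0], "grip": 1}
    - {"travel": [0, 0, 0], "dr": [0, 0, 0], "grip": 1}
    - {"travel": [0, 0, 0], "dr": [0, 0, 0], "grip": 1}
    - {"travel": [0, 0, -0.1], "dr": [0, 0, 0], "grip": 1}
    - {"travel": [0, 0, -0.2], "dr": [0, 0, 0], "grip": 1}
    - {"travel": [0, 0, -0.3], "dr": [0, 0, 0], "grip": 1}
    - {"travel": [-0.1, 0, -0.3], "dr": [0, 0, 0], "grip": 1}
    - {"travel": [-0.1, 0, -0.3], "dr": [0, 0, 0], "grip": 1}
    - {"travel": [-0.1, 0, -0.3], "dr": [0, 0, 0], "grip": 1}
    - {"travel": [-0.1, 0, -0.3], "dr": [0, 0, 0], "grip": 1}

```text
time: 14.2
eef_pos: [0.5745, -0.1562, 0.1914]
orientation: [-180.0, -0.0, 20.0]
wrist_force: [-0.2, 0.3, 0.3]
finger_gap: 0.0852
```

```bash
python3 -c "
from h import *
look({'boot':(.613,-.1436,.06,None)},'w8.png')
s=read_state();print(s['time'],s['eef_pos'],s['orientation'],s['finger_gap'],s['wrist_force'])
mv(.436,.0006,.19,20)"
```

```text
boot 0.76 [ 0.6121 -0.1423] 0.095
14.3 [ 0.57470571 -0.15597051  0.19119358] [-1.79960314e+02 -1.41940214e-03  2.00530392e+01] 0.08546651020605661 [-0.37165213 -0.20062577 -0.23700914]
travel [-0.1915, -0.4866, 0.0033] dr [-0.0013, -0.0, 0.0018] rows 5.0 1.0
```

View pics/w8.png

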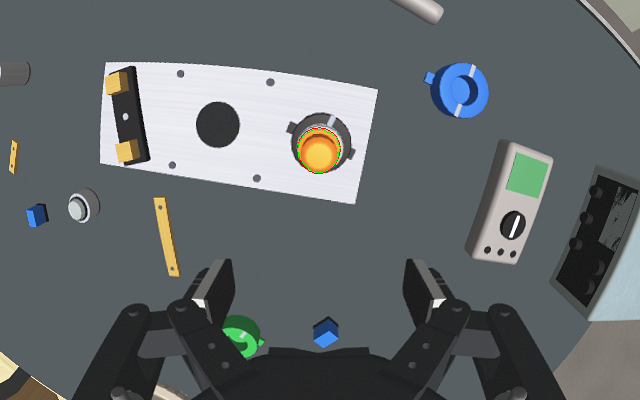

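drive_tool:
  motion:
    - {"travel": [-0.191, -0.487, 0.02], "dr": [0, 0, 0], "grip": 1}
    - {"travel": [-0.191, -0.487, 0.02], "dr": [0, 0, 0], "grip": 1}
    - {"travel": [-0.191, -0.487, 0.02], "dr": [0, 0, 0], "grip": 1}
    - {"travel": [-0.191, -0.487, 0.02], "dr": [0, 0, 0], "grip": 1}
    - {"travel": [-0.191, -0.487, 0.02], "dr": [0, 0, 0], "grip": 1}
    - {"travel": [-0.191, -0.487, 0.02], "dr": [0, 0, 0], "grip": 1}
    - {"travel": [-0.191, -0.487, 0.02], "dr": [0, 0, 0], "grip": 1}
    - {"travel": [-0.191, -0.487, 0.02], "dr": [0, 0, 0], "grip": 1}

```text
time: 15.1
eef_pos: [0.4371, -0.0009, 0.1838]
orientation: [180.0, -0.0, 19.9]
wrist_force: [-0.0, 0.8, 0.2]
finger_gap: 0.085
```

```bash
python3 -c "
from h import *
look({'bar':(.436,.0006,0,20),'terminal':(.573,.083,.004,26),'plate':(.594,-.03,0,10)},'w9.png')
s=read_state();print(s['time'],s['eef_pos'],s['orientation'],s['finger_gap'],s['wrist_force'])
mv(.4365,.0006,.003,20)"
```

```text
bar 0.92 [4.3610e-01 7.0000e-04 2.0088e+01] 0.025
terminal 0.58 [ 0.5734  0.0821 26.909 ] 0.021
plate 0.57 [ 0.6    -0.0289 10.3531] 0.289
15.3 [ 4.36273163e-01 -4.27049517e-04  1.83555509e-01] [-1.79984865e+02  3.18693926e-03  1.99108553e+01] 0.08554283983984871 [ 0.03156591 -0.61763587 -0.3083629 ]
travel [0.0014, -0.0021, 0.4514] dr [-0.0005, 0.0001, -0.003] rows 4.0 1.0
```

View pics/w9.png

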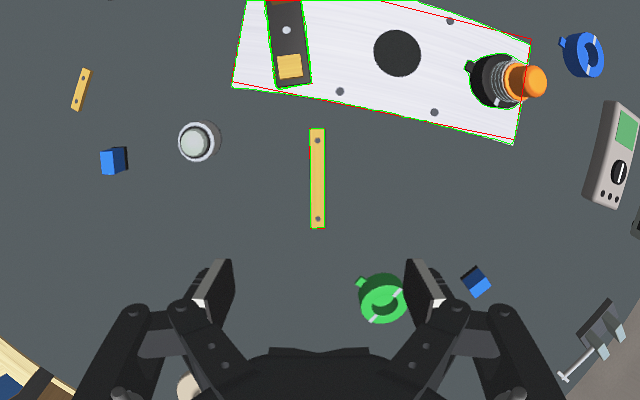

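drive_tool:
  motion:
    - {"travel": [0, -0.003, 0.1], "dr": [0, 0, 0], "grip": 1}
    - {"travel": [0, -0.003, 0.2], "dr": [0, 0, 0], "grip": 1}
    - {"travel": [0, -0.003, 0.3], "dr": [0, 0, 0], "grip": 0.7}
    - {"travel": [0, -0.003, 0.38], "dr": [0, 0, 0], "grip": 0.6}
    - {"travel": [0, -0.003, 0.43], "dr": [0, 0, 0], "grip": 0.5}
    - {"travel": [0, -0.003, 0.445], "dr": [0, 0, 0], "grip": 0.5}
    - {"travel": [0, -0.003, 0.448], "dr": [0, 0, 0], "grip": 0.5}
    - {"travel": [0, -0.003, 0.448], "dr": [0, 0, 0], "grip": 0.5}
    - {"travel": [0, -0.003, 0.448], "dr": [0, 0, 0], "grip": 0.5}

```text
time: 16.2
eef_pos: [0.4366, 0.0013, 0.0056]
orientation: [179.9, -0.1, 20.0]
wrist_force: [0.2, -0.7, -0.2]
finger_gap: 0.0427
```

```bash
python3 -c "
from h import *
mv(.436,.0007,.003,20.1)"
```

```text
travel [-0.0018, 0.0009, 0.0065] dr [0.0022, -0.0045, -0.004] rows 1.0 1.0
```

drive_tool:
  motion:
    - {"travel": [-0.001, 0, 0.005], "dr": [0, 0, 0], "grip": 0.3}
    - {"travel": [-0.001, 0, 0.005], "dr": [0, 0, 0], "grip": 0}
    - {"travel": [-0.001, 0, 0.005], "dr": [0, 0, 0], "grip": 0}
    - {"travel": [-0.001, 0, 0.005], "dr": [0, 0, 0], "grip": 0}
    - {"travel": [-0.001, 0, 0.005], "dr": [0, 0, 0], "grip": 0}
    - {"travel": [-0.001, 0, 0.005], "dr": [0, 0, 0], "grip": 0}
    - {"travel": [-0.001, 0, 0.005], "dr": [0, 0, 0], "grip": 0}

```text
time: 16.9
eef_pos: [0.4353, 0.001, 0.0032]
orientation: [179.9, -0.0, 20.0]
wrist_force: [-2.3, -1.0, 5.1]
finger_gap: 0.0132
```

```bash
python3 -c "
from h import *
s=read_state();print(s['time'],s['eef_pos'],s['orientation'],s['finger_gap'],s['wrist_force'])
cv2.imwrite('pics/w10.png',Cam('wrist').img)
mv(.436,.0007,.12,20.0)
mv(.5732,.0823,.12,26.7)"
```

```text
16.9 [0.4353399  0.00104135 0.00322829] [ 1.79948639e+02 -3.27443508e-02  1.99854252e+01] 0.013164739539502614 [-2.31719566 -1.01123236  5.14273607]
travel [0.0015, 0.0016, -0.292] dr [0.0017, -0.001, -0.0005] rows 3.0 1.0
travel [0.3935, -0.0728, -0.2918] dr [0.0017, -0.0009, -0.2239] rows 4.0 1.0
```

View pics/w10.png

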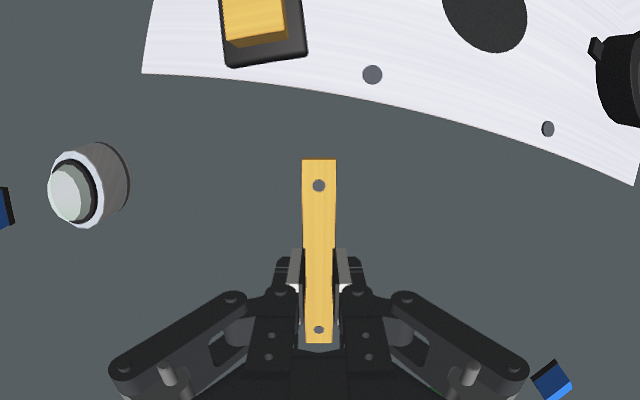

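drive_tool:
  motion:
    - {"travel": [0, 0, -0.1], "dr": [0, 0, 0], "grip": 0}
    - {"travel": [0, 0, -0.2], "dr": [0, 0, 0], "grip": 0}
    - {"travel": [0, 0, -0.29], "dr": [0, 0, 0], "grip": 0}
    - {"travel": [0.1, -0.02, -0.29], "dr": [0, 0, -0.22], "grip": 0}
    - {"travel": [0.2, -0.04, -0.29], "dr": [0, 0, -0.22], "grip": 0}
    - {"travel": [0.3, -0.06, -0.29], "dr": [0, 0, -0.22], "grip": 0}
    - {"travel": [0.393, -0.073, -0.29], "dr": [0, 0, -0.22], "grip": 0}
    - {"travel": [0.393, -0.073, -0.24], "dr": [0, 0, -0.22], "grip": 0}
    - {"travel": [0.393, -0.073, -0.18], "dr": [0, 0, -0.22], "grip": 0}
    - {"travel": [0.393, -0.073, -0.16], "dr": [0, 0, -0.22], "grip": 0}
    - {"travel": [0.393, -0.073, -0.16], "dr": [0, 0, -0.22], "grip": 0}
    - {"travel": [0.393, -0.073, -0.16], "dr": [0, 0, -0.22], "grip": 0}

```text
time: 18.15
eef_pos: [0.573, 0.0823, 0.0672]
orientation: [180.0, -0.1, 26.6]
wrist_force: [0.4, -0.2, -1.1]
finger_gap: 0.013
```

```bash
python3 -c "
from h import *
look({'terminal':(.573,.083,.004,26.7)},'w11.png')
s=read_state();print(s['time'],s['eef_pos'],s['orientation'],s['finger_gap'],s['wrist_force'])
mv(.573,.0822,.0372,26.7)"
```

```text
terminal 0.89 [ 0.5736  0.0823 27.0343] 1.984
18.25 [0.57357268 0.08247888 0.06782017] [ 1.79945348e+02 -1.25633074e-01  2.65806342e+01] 0.013399599872268981 [-0.1018775   0.54494511 -0.49428875]
travel [-0.0018, -0.0001, 0.0765] dr [0.0018, -0.0042, -0.004] rows 1.0 1.0
```

View pics/w11.png

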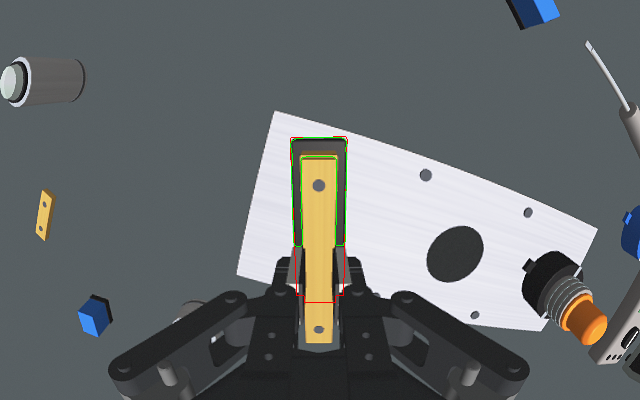

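drive_tool:
  motion:
    - {"travel": [-0.002, 0, 0.03], "dr": [0, 0, 0], "grip": 0}
    - {"travel": [-0.002, 0, 0.06], "dr": [0, 0, 0], "grip": 0}
    - {"travel": [-0.002, 0, 0.075], "dr": [0, 0, 0], "grip": 0}
    - {"travel": [-0.002, 0, 0.077], "dr": [0, 0, 0], "grip": 0}
    - {"travel": [-0.002, 0, 0.077], "dr": [0, 0, 0], "grip": 0}
    - {"travel": [-0.002, 0, 0.077], "dr": [0, 0, 0], "grip": 0}

```text
time: 18.85
eef_pos: [0.5711, 0.0816, 0.0372]
orientation: [179.9, 0.2, 26.6]
wrist_force: [-6.8, -2.4, 17.1]
finger_gap: 0.0139
```

drive_tool:
  motion:
    - {"travel": [0, 0, 0], "dr": [0, 0, 0], "grip": 0.5}
    - {"travel": [0, 0, 0], "dr": [0, 0, 0], "grip": 0.6}
    - {"travel": [0, 0, 0], "dr": [0, 0, 0], "grip": 0.7}
    - {"travel": [0, 0, 0], "dr": [0, 0, 0], "grip": 0.7}
    - {"travel": [0, 0, -0.1], "dr": [0, 0, 0], "grip": 0.8}
    - {"travel": [0, 0, -0.2], "dr": [0, 0, 0], "grip": 1}
    - {"travel": [0, 0, -0.3], "dr": [0, 0, 0], "grip": 1}
    - {"travel": [-0.05, 0, -0.35], "dr": [0, 0, 0], "grip": 1}
    - {"travel": [-0.1, 0, -0.4], "dr": [0, 0, 0], "grip": 1}
    - {"travel": [-0.1, 0, -0.4], "dr": [0, 0, 0], "grip": 1}
    - {"travel": [-0.1, 0, -0.4], "dr": [0, 0, 0], "grip": 1}

```text
time: 19.95
eef_pos: [0.5364, 0.0641, 0.1957]
orientation: [180.0, -0.0, 26.6]
wrist_force: [0.1, 0.4, -0.8]
finger_gap: 0.0858
```

```bash
python3 -c "
from h import *
look({'bar':(.573,.083,.034,26.7),'lamp':(.439,.133,0,None)},'w12.png')
s=read_state();print(s['time'],s['eef_pos'],s['orientation'],s['finger_gap'],s['wrist_force'])
mv(.438,.133,.19,20)"
```

```text
bar 0.83 [ 0.5714  0.0821 26.1494] 0.039
lamp 0.77 [0.4382 0.1336] 0.071
20.1 [0.5360833  0.0644797  0.19443164] [-1.79938611e+02  8.26902423e-02  2.66227868e+01] 0.0855130912823148 [ 0.70698639  1.75515663 -0.71901576]
travel [-0.1424, -0.263, 0.0116] dr [-0.0019, 0.0029, 0.2208] rows 3.0 1.0
```

View pics/w12.png

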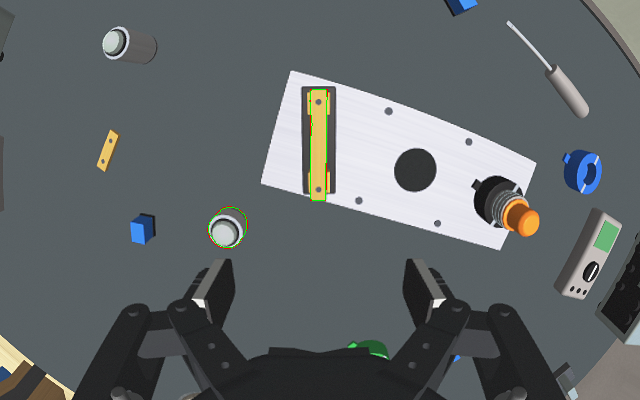

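drive_tool:
  motion:
    - {"travel": [-0.142, -0.263, 0.04], "dr": [0, 0, 0.22], "grip": 1}
    - {"travel": [-0.142, -0.263, 0.04], "dr": [0, 0, 0.22], "grip": 1}
    - {"travel": [-0.142, -0.263, 0.04], "dr": [0, 0, 0.22], "grip": 1}
    - {"travel": [-0.142, -0.263, 0.04], "dr": [0, 0, 0.22], "grip": 1}
    - {"travel": [-0.142, -0.263, 0.04], "dr": [0, 0, 0.22], "grip": 1}
    - {"travel": [-0.142, -0.263, 0.04], "dr": [0, 0, 0.22], "grip": 1}

```text
time: 20.7
eef_pos: [0.4397, 0.1321, 0.1796]
orientation: [-180.0, -0.0, 19.9]
wrist_force: [-0.1, -0.7, 0.2]
finger_gap: 0.085
```

```bash
python3 -c "
from h import *
look({'lamp':(.439,.133,0,None)},'w13.png')
s=read_state();print(s['time'],s['eef_pos'],s['orientation'],s['finger_gap'],s['wrist_force'])
mv(.4385,.1335,.005,20)"
```

```text
lamp 0.56 [0.4383 0.1337] 0.048
20.8 [0.43949493 0.1320837  0.17965915] [-1.79986347e+02 -2.00027935e-02  1.98780370e+01] 0.08554036458003227 [-0.07444767  0.08067218  0.12806403]
travel [-0.0013, -0.0041, 0.4366] dr [-0.0005, -0.0007, -0.0041] rows 4.0 1.0
```

View pics/w13.png

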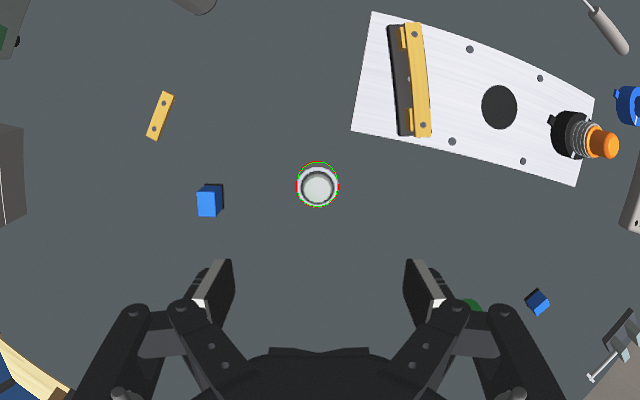

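drive_tool:
  motion:
    - {"travel": [-0.002, -0.005, 0.1], "dr": [0, 0, 0], "grip": 1}
    - {"travel": [-0.002, -0.005, 0.2], "dr": [0, 0, 0], "grip": 1}
    - {"travel": [-0.002, -0.005, 0.3], "dr": [0, 0, 0], "grip": 1}
    - {"travel": [-0.002, -0.005, 0.39], "dr": [0, 0, 0], "grip": 1}
    - {"travel": [-0.002, -0.005, 0.432], "dr": [0, 0, 0], "grip": 1}
    - {"travel": [-0.002, -0.005, 0.432], "dr": [0, 0, 0], "grip": 1}
    - {"travel": [-0.002, -0.005, 0.432], "dr": [0, 0, 0], "grip": 1}

```text
time: 21.5
eef_pos: [0.4377, 0.1343, 0.007]
orientation: [-180.0, -0.0, 19.9]
wrist_force: [0.2, -0.7, -0.0]
finger_gap: 0.0851
```

drive_tool:
  motion:
    - {"travel": [0, 0, 0], "dr": [0, 0, 0], "grip": 0.6}
    - {"travel": [0, 0, 0], "dr": [0, 0, 0], "grip": 0}
    - {"travel": [0, 0, 0], "dr": [0, 0, 0], "grip": 0}
    - {"travel": [0, 0, 0], "dr": [0, 0, 0], "grip": 0}
    - {"travel": [0, 0, 0], "dr": [0, 0, 0], "grip": 0}
    - {"travel": [0, 0, 0], "dr": [0, 0, 0], "grip": 0}
    - {"travel": [0, 0, 0], "dr": [0, 0, 0], "grip": 0}

```text
time: 22.2
eef_pos: [0.4379, 0.1344, 0.0082]
orientation: [179.9, -0.1, 20.0]
wrist_force: [-1.4, -0.2, 8.0]
finger_gap: 0.04
```

```bash
python3 -c "
from h import *
s=read_state();print(s['time'],s['eef_pos'],s['orientation'],s['finger_gap'],s['wrist_force'])
cv2.imwrite('pics/w14.png',Cam('wrist').img)
mv(.4385,.1335,.16,20)
mv(.594,-.03,.16,10)"
```

```text
22.2 [0.43786802 0.13438083 0.00818541] [ 1.79934869e+02 -1.04846989e-01  1.99774746e+01] 0.040033592692377405 [-1.41231016 -0.19902443  8.02205456]
travel [0.0014, 0.0031, -0.3795] dr [0.0021, -0.0035, -0.0007] rows 4.0 1.0
travel [0.2271, 0.5201, -0.3785] dr [0.0018, -0.0037, 0.3326] rows 6.0 2.0
```

View pics/w14.png

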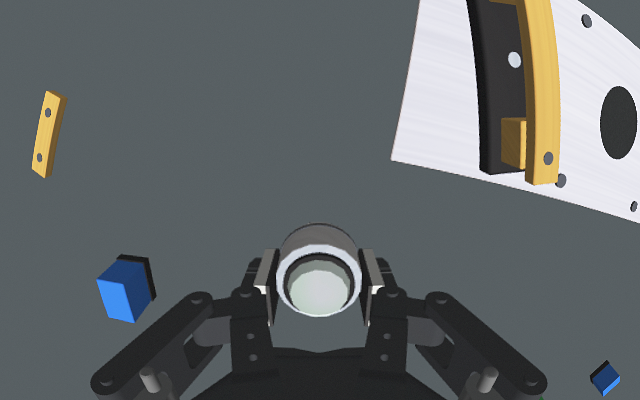

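drive_tool:
  motion:
    - {"travel": [0, 0, -0.12], "dr": [0, 0, 0], "grip": 0}
    - {"travel": [0, 0, -0.24], "dr": [0, 0, 0], "grip": 0}
    - {"travel": [0, 0, -0.36], "dr": [0, 0, 0], "grip": 0}
    - {"travel": [0.226, 0.521, -0.38], "dr": [0, 0, 0.33], "grip": 0}
    - {"travel": [0.226, 0.521, -0.38], "dr": [0, 0, 0.33], "grip": 0}
    - {"travel": [0.226, 0.521, -0.38], "dr": [0, 0, 0.33], "grip": 0}
    - {"travel": [0.226, 0.521, -0.38], "dr": [0, 0, 0.33], "grip": 0}
    - {"travel": [0.226, 0.521, -0.38], "dr": [0, 0, 0.33], "grip": 0}
    - {"travel": [0.226, 0.521, -0.38], "dr": [0, 0, 0.33], "grip": 0}
    - {"travel": [0.226, 0.521, -0.3], "dr": [0, 0, 0.33], "grip": 0}
    - {"travel": [0.226, 0.521, -0.2], "dr": [0, 0, 0.33], "grip": 0}
    - {"travel": [0.226, 0.521, -0.12], "dr": [0, 0, 0.33], "grip": 0}

```text
time: 23.45
eef_pos: [0.5916, -0.0296, 0.0534]
orientation: [-180.0, 0.1, 10.2]
wrist_force: [0.2, -0.6, -0.7]
finger_gap: 0.0399
```

```bash
python3 -c "
from h import *
cv2.imwrite('pics/w15.png',Cam('wrist').img)
s=read_state();print(s['time'],s['eef_pos'],s['orientation'],s['finger_gap'],s['wrist_force'])
mv(.5936,-.0305,.0122,10)"
```

```text
23.5 [ 0.58755641 -0.0296213   0.04821771] [-179.83728204    0.60120413   10.1718881 ] 0.040544687700583754 [-1.92860259 -0.25743434 -5.19898849]
travel [0.0154, 0.0051, 0.0899] dr [-0.0054, 0.02, 0.0057] rows 1.0 1.0
```

View pics/w15.png

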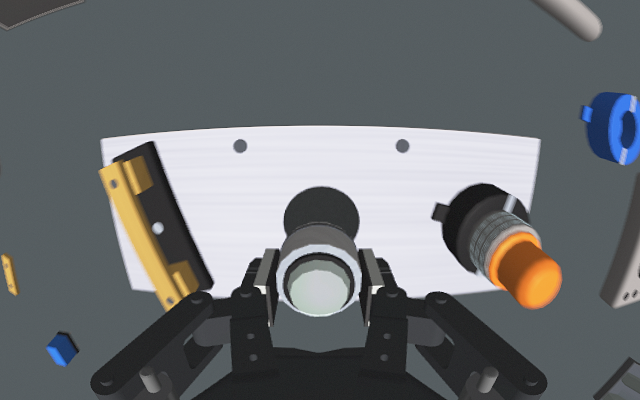

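drive_tool:
  motion:
    - {"travel": [0, 0, 0], "dr": [0, 0, 0], "grip": 0}
    - {"travel": [0, 0, 0], "dr": [0, 0, 0], "grip": 0}
    - {"travel": [0, 0, 0], "dr": [0, 0, 0], "grip": 0}

```text
time: 23.8
eef_pos: [0.5948, -0.0301, 0.0573]
orientation: [180.0, -0.2, 10.1]
wrist_force: [-0.8, -0.3, -0.6]
finger_gap: 0.0396
```

```bash
python3 -c "
from h import *
mv(.5938,-.0305,.0122,10)"
```

```text
travel [-0.0032, 0.0004, 0.1127] dr [0.0016, -0.0079, 0.0038] rows 1.0 1.0
```

drive_tool:
  motion:
    - {"travel": [-0.001, 0, 0.04], "dr": [0, 0, 0], "grip": 0}
    - {"travel": [-0.001, 0, 0.08], "dr": [0, 0, 0], "grip": 0}
    - {"travel": [-0.001, 0, 0.1], "dr": [0, 0, 0], "grip": 0}
    - {"travel": [-0.001, 0, 0.11], "dr": [0, 0, 0], "grip": 0}
    - {"travel": [-0.001, 0, 0.112], "dr": [0, 0, 0], "grip": 0}
    - {"travel": [-0.001, 0, 0.112], "dr": [0, 0, 0], "grip": 0}
    - {"travel": [-0.001, 0, 0.112], "dr": [0, 0, 0], "grip": 0}

```text
time: 24.5
eef_pos: [0.5911, -0.0308, 0.0122]
orientation: [179.9, 0.3, 10.1]
wrist_force: [-10.5, -0.1, 22.0]
finger_gap: 0.04
```

drive_tool:
  motion:
    - {"travel": [0, 0, 0], "dr": [0, 0, 0], "grip": 0.7}
    - {"travel": [0, 0, 0], "dr": [0, 0, 0], "grip": 0.75}
    - {"travel": [0, 0, 0], "dr": [0, 0, 0], "grip": 0.75}
    - {"travel": [0, 0, 0], "dr": [0, 0, 0], "grip": 0.75}
    - {"travel": [0, 0, -0.1], "dr": [0, 0, 0], "grip": 0.75}
    - {"travel": [0, 0, -0.2], "dr": [0, 0, 0], "grip": 0.75}
    - {"travel": [0, 0, -0.3], "dr": [0, 0, 0], "grip": 1}
    - {"travel": [-0.05, 0, -0.4], "dr": [0, 0, 0], "grip": 1}
    - {"travel": [-0.25, 0, -0.45], "dr": [0, 0, 0], "grip": 1}
    - {"travel": [-0.25, 0, -0.45], "dr": [0, 0, 0], "grip": 1}
    - {"travel": [-0.25, 0, -0.45], "dr": [0, 0, 0], "grip": 1}
    - {"travel": [-0.25, 0, -0.45], "dr": [0, 0, 0], "grip": 1}

```text
time: 25.7
eef_pos: [0.4944, -0.0484, 0.1904]
orientation: [180.0, -0.1, 10.1]
wrist_force: [-0.2, 0.3, -0.4]
finger_gap: 0.0855
```

```bash
python3 -c "
from h import *
look({'bar':(.573,.083,.034,26.7),'lamp':(.593,-.03,.004,None),'boot':(.613,-.1436,.06,None),'plug':(.613,-.1436,.02,None)},'w16.png')
s=read_state();print(s['time'],s['eef_pos'],s['orientation'],s['finger_gap'],s['wrist_force'])
look({'bar':(.573,.083,.034,26.7),'lamp':(.593,-.03,.004,None),'boot':(.613,-.1436,.06,None),'tall_lamp':(.587,.3175,0,None)},'s16.png','scene')"
```

```text
bar 0.95 [ 0.5709  0.0819 26.6102] 0.051
lamp 0.72 [ 0.5903 -0.0308] 0.068
boot 0.69 [ 0.6106 -0.1428] 0.149
plug 0.62 [ 0.6122 -0.1425] 3.372
25.95 [ 0.49494433 -0.04764277  0.1895589 ] [-1.79950961e+02  2.27953346e-02  1.01389419e+01] 0.08528917817649846 [-0.16540015  1.07530844  0.10821079]
bar none
lamp 0.59 [ 0.5905 -0.031 ] 0.072
boot 0.72 [ 0.6105 -0.1421] 0.158
tall_lamp 0.92 [0.5963 0.3124] 0.179
```

View pics/w16.png

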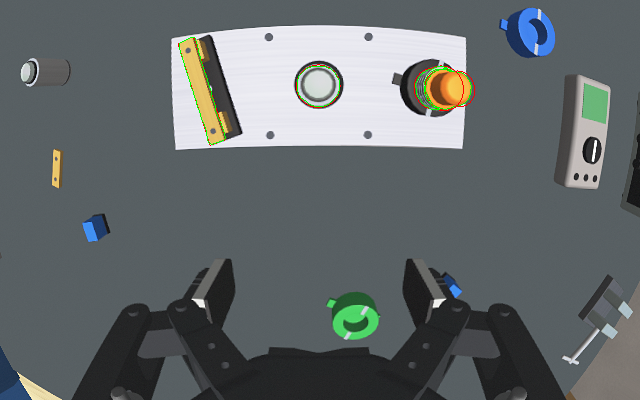

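View pics/s16.png

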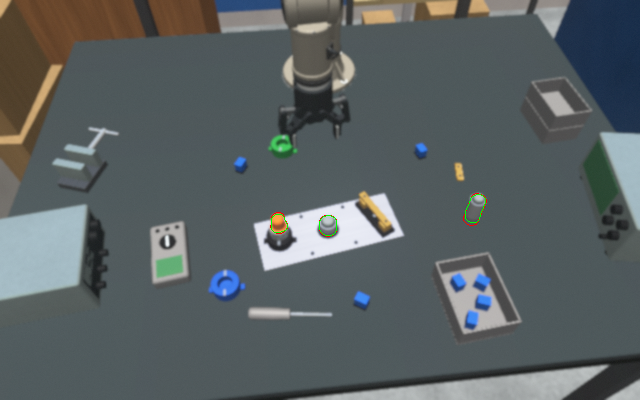

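```bash
python3 -c "
from h import *
print(finish_job())"
```

```text
the job is handed in; nothing more can be done
None
```

The station is set up and the job was handed in at about 26 s of the 99 s allowed; no verdict is reported.

| Placed | Last check | Limit |
|---|---|---|
| Plug in socket | stopped at 34.3 mm TCP height against 34.6 mm predicted; about 1–2 mm off axis | 3 mm in height, 8 mm off axis |
| Boot on plug | stopped at 73.3 mm TCP height against 73.2 mm predicted; about 2 mm off axis | 3 mm in height, 8 mm off axis |
| Long bar across the posts | stopped at 37.2 mm TCP height as predicted; about 2 mm off centre, under 1° off line | 12 mm along, 10 mm across, 0.2 rad |
| Squat lamp on disc | about 3 mm from the plate's centre, upright | 15 mm |

The short bar and the tall lamp were never approached and look undisturbed. The gripper was open and clear of everything at hand-in.

**Checks that failed or disagreed:**
- **Plug:** after the boot went on, the fit to it was meaningless because the boot hides most of it. Its off-axis figure is from the picture taken just before.
- **Top camera:** the network did not find the seated plug in that view.
- **Scene camera:** it did not find the bar in the last picture, so the bar's position rests on the wrist camera alone.
- **Tall lamp:** the two scene fits differ by about 10 mm, but the first was poor, so I take that as measurement error.
- **Short bar:** I judged it by eye in the pictures and did not measure it.

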